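# Register the amber blank in the corner of the stencil board

## Task

Get the amber glass blank ready for stencilling: with a fingertip, push it across the grey board until its long edge lies against the aluminium rail, then slide it along the rail into the corner pocket until it is home, flush against both the rail and the end stop. Work gently, and slide it flat on the board the whole way: do not pinch it or lift it. Leave the blue blank and everything else on the bench where it is.

Things in the scene. Friction and masses are not known exactly. Their poses are not given: they have to be found in the camera images.
- jig: Grey registration board fixed to the bench, 220 x 440 x 12 mm (its x, y, z), spanning x -120 to 100 mm and y -220 to 220 mm in its own frame; its place and yaw vary. Origin: on the bench, 12 mm below the board's top. Along its far (+x) edge runs an aluminium rail; at the rail's +y (left) end is the corner pocket, made by the rail, an end stop and a brass lip, its mouth facing -y.
- rail (a point): Point at the foot of the rail's inner face (the face that looks to -x of the board, at board x = 80 mm), at mid-length, on the board's top; axes as the board's. The aluminium rail is 20 mm wide, 440 mm long and stands 14 mm above the board; small brass pins stand 6 mm higher on its top, near its outer edge, clear of the blank.
- stop (a point): Point at the foot of the end stop's inner face (which looks to -y of the board, at board y = 200 mm), on the board's top; axes as the board's. The aluminium stop is square to the rail, 20 mm thick, 14 mm high, and runs from board x = 4 mm to the rail.
- lip (a point): Corner of the brass lip where its inner face, parallel to the rail, begins (board x = 26, y = 170 mm), on the board's top; axes as the board's. From here the face runs 30 mm to the stop, 54 mm from the rail; towards -y it flares away from the rail to x = 17, y = 152 mm. The lip is 12 mm wide and 10 mm high above the board.
- home (a point): Point on the board's top where the middle of the amber blank's underside lies when it is home in the corner pocket, against rail and end stop (board x = 55, y = 165, z = 12 mm); axes as the board's. The blank then sticks out of the lip's mouth: its trailing short edge is at board y = 130 mm.
- amber: The amber (orange) glass blank, 50 x 70 x 12 mm over all (its x, y, z): a slab 9 mm thick with a raised flat face 42 x 62 mm, 3 mm proud. 75 to 150 g, loose on the board near its front (robot) side, turned up to 0.35 rad from square to the board. Origin: middle of the underside; its long edges run along its own y. It slides on the board with friction of roughly 0.5 to 0.75.
- blue: A cobalt-blue blank of the same size and shape, also lying loose on the board's front side, at least 25 mm from the amber one; the two may change places. Origin: middle of the underside. To be left alone.
- jar_a: Small jar of gold, 34 mm across, 36 mm tall, loose, standing on the board's front left corner. Origin: middle of the underside. To be left alone.
- jar_b: Small jar of gold with black lid, 34 mm across, 36 mm tall, loose, on the bench beyond the board. Origin: middle of the underside. To be left alone.
- brush_glass: Drinking glass 76 mm across with paint brushes standing in it, about 200 mm tall and 130 mm wide over the brushes, loose, beyond the board to one side. Origin: middle of the underside. To be left alone.
- red_mug: Red mug 82 mm across with paint brushes, about 190 mm tall and 140 mm wide over the brushes, loose, beyond the board to the other side. Origin: middle of the underside. To be left alone.
- stencil: Brass stencil plate, 90 x 120 x 3 mm, loose, lying flat on the bench to the left of the board. Origin: middle of the underside. To be left alone.
- brush: Paint brush 200 mm long and 8 mm thick, loose, lying on the bench to the right of the board. Origin: on the bench under the middle of its length, roughly; its length runs along its x. To be left alone.
Not all that is in view belongs to the job. There is more than one size of the amber; the one meant has the size given above.

How it is judged (in metres and radians):
On the way, in this order (a step that is already met when the one before it is completed fails the run):
1. the amber blank lies with its long edge against the rail, well short of the pocket (x of amber in the frame of home above -0.004 m and angle between the x axis of amber and the x axis of jig, either way round below 0.1 rad and y of amber in the frame of home below -0.07 m), for 0.1 s.
2. it travels along the rail, still against it, towards the pocket (x of amber in the frame of home above -0.005 m and y of amber in the frame of home between -0.06 and -0.015 m), for 0.05 s.
3. it is in the pocket, against the end stop (x of amber in the frame of home above -0.0035 m and y of amber in the frame of home above -0.003 m), for 0.1 s.
At the end, for the whole second after the job is handed in: The amber blank lies flat and at rest in the corner pocket, within 3 mm of touching the rail and of touching the end stop, square to the rail within 0.06 rad; the blue blank has not moved more than 10 mm (x of amber in the frame of home between -0.003 and 0.003 m and y of amber in the frame of home between -0.003 and 0.003 m and angle between the x axis of amber and the x axis of jig, either way round below 0.06 rad and z of amber in the frame of home below 0.003 m and angle between amber's own z axis and vertical below 0.06 rad and linear speed of amber below 0.01 m/s and distance of blue from where it was at the start of the episode below 0.01 m).
It fails at once if the amber blank is lifted off the board or tipped (z of amber in the frame of home above 0.005 m or angle between amber's own z axis and vertical above 0.15 rad).
It fails at once if the amber blank is pinched: fingers bear on two opposite edges of it at once ((contact force between the fingers and amber_c1 above 4 N and contact force between the fingers and amber_c2 above 4 N) or (contact force between the fingers and amber_c3 above 4 N and contact force between the fingers and amber_c4 above 4 N)).
It fails at once if the fingers bear on the amber blank with more than 60 N (contact force between the fingers and amber above 60 N).
It fails at once if the blue blank is moved more than 10 mm (distance of blue from where it was at the start of the episode above 0.01 m).
It fails at once if a jar, the brush pots, the stencil or the brush is moved more than 15 mm or a standing one tipped (distance of any of jar_a, jar_b, brush_glass, red_mug, stencil, brush from where it was at the start of the episode above 0.015 m or angle between any of jar_a, jar_b, brush_glass, red_mug's own z axis and vertical above 0.3 rad).
It also fails if it takes over 54 s, if anything falls off the work surface, if the arm or the gripper's body presses on something with over 40 N, if the wrist force passes 120 N, or if a joint passes its speed limit or range.

## Robot

A 7-joint arm with a two-finger parallel gripper is mounted at the origin on the work surface. World frame = base frame: x ahead of the robot, y to its left, z up, the work surface at z = 0. Lengths are in mm, angles in rad, forces in N, time in s.
With the tool pointing down it reaches from about 425 to 825 mm from the base axis. Payload 3.6 kg.
Tool frame: the origin (TCP) lies midway between the tips of the shut fingers; the grasp point (between the pads) lies 19 mm behind it; z points along the fingers, y is the line along which they close (so a half turn about z gives the same grasp; the last joint's range is limited). The gripper opens to 85 mm and grips with 20 to 120 N. Pads are 22 mm wide; open, the fingers measure 114 mm over their backs; the gripper's body (76 mm by 85 mm) begins 54 mm behind the grasp point. The pads swing forward as they close: fully open they stand 13 mm farther back than shut.
Start: joints at [-1.161, 0.615, -0.013, 1.423, 0.008, 1.103, -0.04], TCP at [274.353, 589.231, 231.297] pointing down, gripper open.
Joint ranges: [-3.12, 3.12], [-0.3, 2.06], [-1.34, 1.32], [0.26, 2.42], [-1.36, 4.5], [0.01, 1.98], [-2.84, 2.84]. Speed limits (rad/s): [2.79, 2.79, 3.14, 3.14, 3.14, 3.14, 3.14].

## Interface

Orientations are given as [roll, pitch, yaw] about the fixed x, y, z axes, in that order (R = Rz(yaw) Ry(pitch) Rx(roll)).
In Python, from plant import readout, optics, ticket gives the robot as it stands. The module is installed in compiled form; this text tells all that it offers.
- The arm moves only by the tool jog_arm, never from a script. Its argument "plan" is a list of rows, each a list of 3 entries, a list of its own where there are three numbers: the opening, from -1 (shut) to 1 (fully open), so that 0 is half open, then the shift along the tool's x, y, z in units of 0.3 m (1.0 is 0.3 m), then the turn, a rotation vector about the tool's x, y, z in units of pi rad (1.0 is pi rad). In form: [[gripper, [x, y, z], [rx, ry, rz]], ...]. A call has 1 to 12 rows; each row is the pose to reach, as a shift and turn from the pose commanded when the call began, along the tool's axes at that moment, turning the shorter way round; what a row does not reach only later rows make up. A row lasts 1/8 s, in which the tool goes at most 62.5 mm and 10.7 degrees, less where a joint would pass 70% of its speed; a pose out of reach is approached as far as the arm can. A call with a number of a shift or a turn outside -1 to 1 is refused whole. A call with a gripper value outside its range is refused whole. The fingers move at their own pace and stop on an object; "newtons" is the grip in N (left out, the last holds). Time passes only in rows, so rows that repeat a pose let the fingers close. It gives the time, the measured TCP pose, the force, the opening and the grip force at its end, in the units of the state.
- readout.read_state(): the state, without advancing time (a new reading comes with each control period).
- optics.camera(name): name is "side" or "top" or "wrist"; returns a dict with "pixels" (480x640x3 uint8, red, green, blue), "vfov" (degrees; the focal length in pixels is half the picture's height over the tangent of half this angle, whatever the lens; pixels are square), "cx", "cy" (the principal point, pixels), "k1" (the pictures are not rectified: a ray, as slopes to the right and down, at radius r is drawn at 1 + k1 r^2 times it, then the intrinsics apply), "pose" (4x4, takes a point from camera to world coordinates); the wrist camera has in their place "tool_from_camera" (4x4, takes a point from camera to tool coordinates, whose origin is the TCP and whose axes are the flange's). Camera axes: x right, y down, z forward; pixel columns grow to the right and rows downward; lengths in mm; the calibration is good to about 2 mm. A picture is of the moment at which its call begins: read the wrist's pose just before it. There is no depth.
- ticket.close_job(): hands the job in; it is judged then, once.
The state is a dict: "time_s": time; "joints": joint angles; "qd": joint speeds; "joint_efforts": joint torques, N m; "tool_pos": TCP position; "tcp_rot": TCP orientation; "contact_force": force on the tool from outside, world axes, zero at the start; "wrist_torque": the same for the moment, N m; "grip_width": finger opening in mm; "gripper_force": force on a finger pad.
Only numpy, scipy, OpenCV 4.12 (cv2) and the standard library are available. Lean on these libraries where they do the work, as an engineer would, in place of code of your own. Each camera call takes 0.05 s, during which the arm holds its last target. There are 200 camera calls.

## Working session

There is one attempt and no reset: what is moved stays moved. The work goes in short steps, Python scripts to look and compute and a tool call to move; the robot and the scene stay as the last step left them, time stands still between calls to the robot, and variables do not carry over. Pictures are saved under pics/ and viewed, at most 10 in all, crops included, and the job is handed in when it is done.

Besides the shell and the picture viewer there is one more tool, called after ">>>" in YAML: its name, and indented under it one key for each argument. jog_arm: Moves the arm, as the interface text tells. Shifts and turns lie within -1 to 1; 1 stands for 0.3 m of shift or pi rad of turn. Its arguments: {"type":"object","properties":{"plan":{"type":"array"},"newtons":{"type":"number"}},"required":["plan"]}

```bash
mkdir -p pics
python3 - <<'E'
from plant import readout, optics
import cv2,numpy as np
s=readout.read_state();print(s)
for n in("top","side"):
    c=optics.camera(n);cv2.imwrite(f"pics/{n}0.png",c["pixels"][:,:,::-1]);print(n,{k:v for k,v in c.items() if k!="pixels"})
E
```

```text
{'time_s': 0.0, 'joints': array([-1.16149017,  0.61592912, -0.0126427 ,  1.42490465,  0.0080975 ,
        1.10339679, -0.04041468]), 'qd': array([-0.00022767,  0.00136603, -0.00069136, -0.00053842, -0.00102009,
       -0.00037659, -0.00033621]), 'joint_efforts': array([-6.18029590e-04, -4.69216418e+01,  2.59214155e-01, -1.71030253e+01,
        9.99815500e-03,  9.74665425e-03, -7.31390202e-06]), 'tool_pos': array([274.04631794, 588.55969591, 230.1297324 ]), 'tcp_rot': array([-3.13900468e+00,  2.03121182e-05,  2.70585879e+00]), 'contact_force': array([-0.07066536, -0.41444285,  0.05350353]), 'wrist_torque': array([ 0.02156471,  0.04188159, -0.01015918]), 'gripper_force': 0.0, 'grip_width': 85.21814079839297}
top {'vfov': 48.96669250224808, 'cx': 320.2177271824984, 'cy': 232.26541268845574, 'k1': -0.012788033676563957, 'pose': array([[ 1.74007579e-02, -9.88805874e-01,  1.48189599e-01,
         3.64835683e+02],
       [-9.99827148e-01, -1.62374331e-02,  9.05651240e-03,
        -3.64796723e+00],
       [-6.54891396e-03, -1.48321574e-01, -9.88917500e-01,
         1.29985564e+03],
       [ 0.00000000e+00,  0.00000000e+00,  0.00000000e+00,
         1.00000000e+00]])}
side {'vfov': 54.65502641457949, 'cx': 316.5608885955758, 'cy': 233.2608428123174, 'k1': -0.024444358283677525, 'pose': array([[ 9.27192286e-01, -2.71729804e-01,  2.57832075e-01,
         3.16886032e+02],
       [-3.74508388e-01, -6.86445708e-01,  6.23326366e-01,
        -5.79009199e+02],
       [ 7.61137003e-03, -6.74503672e-01, -7.38232255e-01,
         7.30616777e+02],
       [ 0.00000000e+00,  0.00000000e+00,  0.00000000e+00,
         1.00000000e+00]])}
```

View pics/top0.png

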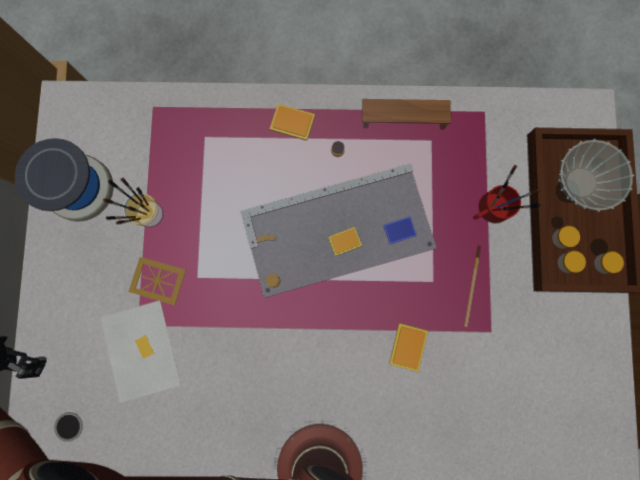

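View pics/side0.png

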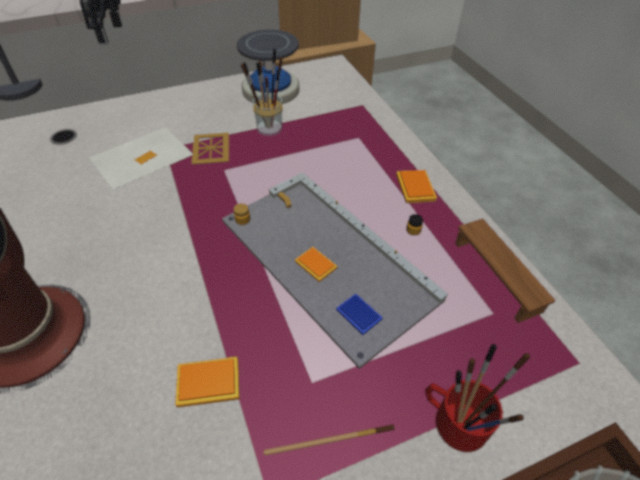

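The amber blank on the board is at about (345,240) in the top view and the blue one at (400,230). The rail runs from (245,213) to (412,170), and the pocket is at its left end near (262,235). Next I'll enlarge the board.

```bash
cat > h.py <<'E'
import numpy as np,cv2
from plant import readout,optics
def calib(c):
    f=240/np.tan(np.radians(c["vfov"]/2));return f
def px2w(c,uv,z):
    f=calib(c);P=np.array(c["pose"]);out=[]
    for u,v in np.atleast_2d(uv):
        d=np.array([(u-c["cx"])/f,(v-c["cy"])/f]);s=d.copy()
        for _ in range(10): s=d/(1+c["k1"]*(s@s))
        r=P[:3,:3]@[s[0],s[1],1];t=(z-P[2,3])/r[2];out.append(P[:3,3]+t*r)
    return np.array(out)
def w2px(c,X):
    f=calib(c);P=np.array(c["pose"]);X=np.atleast_2d(X)
    p=(X-P[:3,3])@P[:3,:3];s=p[:,:2]/p[:,2:];s=s*(1+c["k1"]*(s**2).sum(1,keepdims=True))
    return s*f+[c["cx"],c["cy"]]
def fit(loc,w):  # 2d rigid: w=R loc+t
    loc=np.array(loc,float);w=np.array(w)[:,:2];a=loc-loc.mean(0);b=w-w.mean(0)
    th=np.arctan2((a[:,0]*b[:,1]-a[:,1]*b[:,0]).sum(),(a*b).sum())
    R=np.array([[np.cos(th),-np.sin(th)],[np.sin(th),np.cos(th)]]);t=w.mean(0)-R@loc.mean(0)
    return th,t,np.linalg.norm(loc@R.T+t-w,axis=1)
E
python3 - <<'E'
import cv2
i=cv2.imread("pics/top0.png")[158:303,237:442];cv2.imwrite("pics/topc.png",cv2.resize(i,None,fx=3.9,fy=3.9,interpolation=cv2.INTER_CUBIC))
i=cv2.imread("pics/side0.png")[170:370,215:455];cv2.imwrite("pics/sidec.png",cv2.resize(i,None,fx=3,fy=3,interpolation=cv2.INTER_CUBIC))
E
```

```text
(no output)
```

View pics/topc.png

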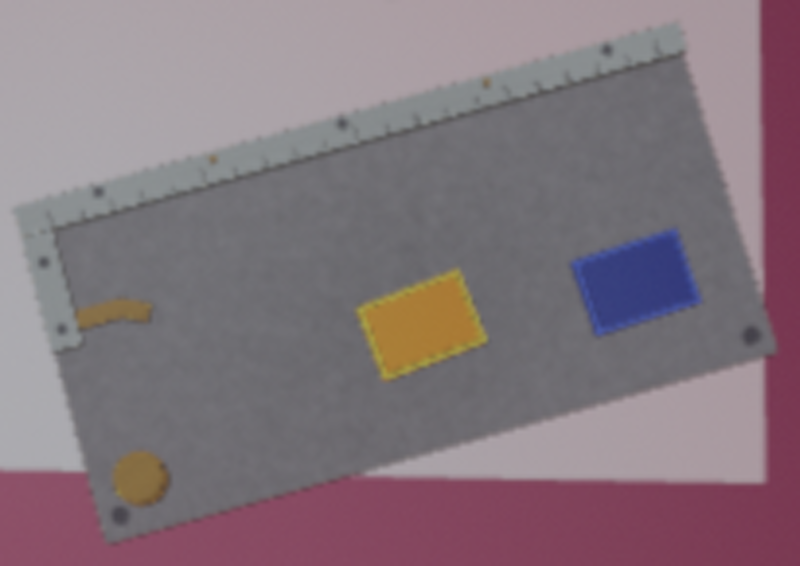

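View pics/sidec.png

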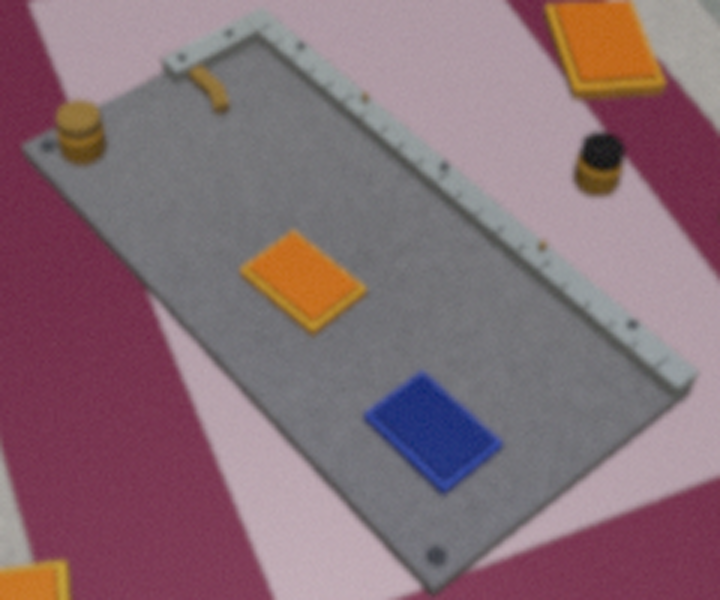

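```bash
cat > m.py <<'E'
from h import *
top=optics.camera("top");side=optics.camera("side")
def T(U): return (np.array(U,float)+.5)/3.9-.5+[237,158]
def S(U): return (np.array(U,float)+.5)/3-.5+[215,170]
def jig(c,M,L):
    w=np.vstack([px2w(c,M(u),z) for u,_,z in L]);return fit([l for _,l,_ in L],w)
print(jig(top,T,[((110,543),(-120,220),12),((777,352),(-120,-220),12),((14,206),(100,220),26),((680,22),(100,-220),26),((686,53),(80,-220),26)]))
print(jig(side,S,[((24,148),(-120,220),12),((433,590),(-120,-220),12),((260,10),(100,220),26),((696,375),(100,-220),26)]))
L=[(25,35),(25,-35),(-25,-35),(-25,35)]
for c,M,U in((top,T,[(357,308),(459,269),(487,343),(386,380)]),(side,S,[(294,230),(366,288),(312,331),(241,268)]),(top,T,[(571,262),(677,230),(701,303),(597,335)]),(side,S,[(423,372),(502,442),(444,493),(364,414)])):
    print(jig(c,M,[(u,l,20) for u,l in zip(U,L)]))
print(readout.read_state()["time_s"])
E
python3 m.py
```

```text
(np.float64(0.2937161360949621), array([574.33274702, -33.1498699 ]), array([3.05154158, 1.79918708, 0.62102302, 0.58916097, 2.48005652]))
(np.float64(0.29436579913119637), array([571.1327255, -33.2679681]), array([3.36537138, 2.2949613 , 1.93215318, 2.24429872]))
(np.float64(0.37813561018739184), array([536.16130481, -52.74789877]), array([0.67743758, 0.57868982, 1.17177289, 1.40381871]))
(np.float64(0.3732931892941721), array([534.34749292, -50.26785637]), array([0.87564715, 1.33490405, 0.07905462, 1.51318   ]))
(np.float64(0.3169529848228899), array([ 565.37094207, -187.31686483]), array([0.54642275, 0.78615927, 0.72345739, 1.00260771]))
(np.float64(0.32839827449560627), array([ 563.4476587 , -186.18823807]), array([1.43352236, 1.79491822, 0.4300387 , 0.98175295]))
0.2
```

Both views agree to about 2–3 mm. The jig is at (572.7, -33.2) with yaw 0.294. Amber is at jig (-41, -7), turned +0.08 rad, and blue is at jig (-53, -144). I'll move at height with the fingers shut, tool x along jig +y and tool y along jig +x.

>>> jog_arm:
  plan:
    - [-1,[-0.777,-0.843,0],[0,0,0.268]]
    - [-1,[-0.777,-0.843,0],[0,0,0.268]]
    - [-1,[-0.777,-0.843,0],[0,0,0.268]]
    - [-1,[-0.777,-0.843,0],[0,0,0.268]]
    - [-1,[-0.777,-0.843,0],[0,0,0.268]]
    - [-1,[-0.777,-0.843,0],[0,0,0.268]]
    - [-1,[-0.777,-0.843,0],[0,0,0.268]]
    - [-1,[-0.777,-0.843,0],[0,0,0.268]]
  newtons: 20

```text
time_s: 1.2
tool_pos: [378.5, 262.8, 231.3]
tcp_rot: [3.142, -0.001, 1.865]
contact_force: [-0.3, 0.5, -1.1]
grip_width: 0.0
gripper_force: 0.0
```

```bash
cat > g.py <<'E'
import sys
from h import *
from scipy.spatial.transform import Rotation as Ro
J=np.array([572.7,-33.2]);th=.294
RJ=np.array([[np.cos(th),-np.sin(th)],[np.sin(th),np.cos(th)]])
s=readout.read_state();p=s["tool_pos"];R=Ro.from_euler("xyz",s["tcp_rot"])
print("t",s["time_s"],"jig",((p[:2]-J)@RJ).round(1),"z",p[2].round(1),"rot",s["tcp_rot"].round(3),"F",s["contact_force"].round(1),"w",s["grip_width"].round(1),"j",s["joints"].round(2))
if len(sys.argv)>3:
    x,y,z=map(float,sys.argv[1:4]);w=np.r_[J+RJ@[x,y],z]
    print("shift",(R.inv().apply(w-p)/300).round(3),"turn",((R.inv()*Ro.from_euler("xyz",[np.pi,0,th+np.pi/2])).as_rotvec()/np.pi).round(4))
E
python3 g.py -95 -7 230
```

```text
Traceback (most recent call last):
  File "g.py", line 7, in <module>
    print("t",s["time_s"],"jig",((p[:2]-J)@RJ).round(1),"z",p[2].round(1),"rot",s["tcp_rot"].round(3),"F",s["contact_force"].round(1),"w",s["grip_width"].round(1),"j",s["joints"].round(2))
                                                                                                                                          ^^^^^^^^^^^^^^^^^^^^^
AttributeError: 'float' object has no attribute 'round'
```

```bash
sed -i 's/"w",s\["grip_width"\].round(1)/"w",s["grip_width"]/' g.py; python3 g.py -95 -7 230
```

```text
t 1.2 jig [-100.   339.6] z 231.3 rot [ 3.142e+00 -1.000e-03  1.865e+00] F [-0.3  0.5 -1.1] w 0.041014890784130106 j [-0.84  0.33  0.25  1.95 -0.1   0.87 -0.24]
shift [-1.155  0.016  0.003] turn [ 0.     -0.0003  0.0002]
```

>>> jog_arm:
  plan:
    - [-1,[-1,0.016,0.2],[0,0,0]]
    - [-1,[-1,0.016,0.2],[0,0,0]]
    - [-1,[-1,0.016,0.2],[0,0,0]]
    - [-1,[-1,0.016,0.2],[0,0,0]]
    - [-1,[-1,0.016,0.2],[0,0,0]]
    - [-1,[-1,0.016,0.2],[0,0,0]]

```text
time_s: 1.95
tool_pos: [471.3, -28.0, 170.6]
tcp_rot: [-3.141, 0.002, 1.857]
contact_force: [-0.1, 0.6, -0.1]
grip_width: 0.3
gripper_force: 0.0
```

```bash
python3 g.py -95 -7 17
```

```text
t 1.95 jig [-95.5  34.4] z 170.6 rot [-3.141e+00  2.000e-03  1.857e+00] F [-0.1  0.6 -0.1] w 0.29929403525162535 j [-0.19  0.44  0.28  2.   -0.18  0.72  0.49]
shift [-0.137  0.003  0.512] turn [-0.0003  0.0007 -0.0025]
```

>>> jog_arm:
  plan:
    - [-1,[-0.15,0,0.2],[0,0,0]]
    - [-1,[-0.15,0,0.35],[0,0,0]]
    - [-1,[-0.15,0,0.44],[0,0,0]]
    - [-1,[-0.15,0,0.48],[0,0,0]]
    - [-1,[-0.15,0,0.5],[0,0,0]]
    - [-1,[-0.15,0,0.505],[0,0,0]]
    - [-1,[-0.15,0,0.505],[0,0,0]]

```text
time_s: 2.82
tool_pos: [483.9, -67.1, 20.7]
tcp_rot: [3.14, 0.001, 1.864]
contact_force: [-0.5, 0.7, -0.2]
grip_width: 0.2
gripper_force: 0.0
```

```bash
python3 g.py -95 -7 16
python3 - <<'E'
from h import *
c=optics.camera("side")["pixels"][:,:,::-1][170:370,215:455];a=optics.camera("wrist")["pixels"][:,:,::-1]
c=cv2.resize(c,(576,480),interpolation=cv2.INTER_CUBIC)
cv2.imwrite("pics/c1.png",cv2.resize(np.hstack([c,a]),(800,316)))
E
```

```text
t 2.825 jig [-94.8  -6.7] z 20.7 rot [3.140e+00 1.000e-03 1.864e+00] F [-0.5  0.7 -0.2] w 0.2466500662335494 j [-0.01  0.71  0.16  2.08 -0.29  0.37  0.67]
shift [-0.001 -0.001  0.016] turn [ 0.0006  0.0002 -0.0001]
```

View pics/c1.png

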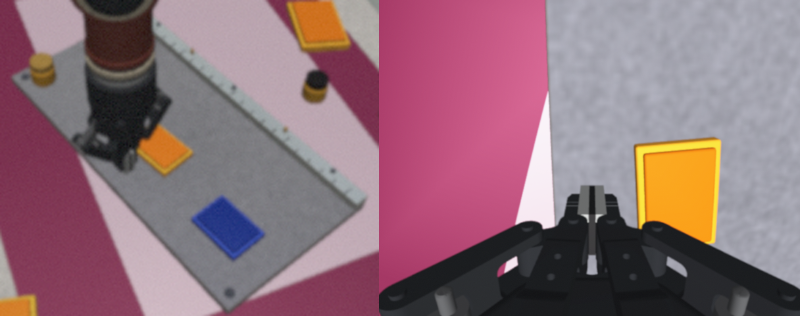

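The tip is beside the middle of amber's near long edge and clear of it. I'll lower 5 mm and start pushing towards the rail.

>>> jog_arm:
  plan:
    - [-1,[0,0,0.016],[0,0,0]]
    - [-1,[0,0.02,0.016],[0,0,0]]
    - [-1,[0,0.035,0.016],[0,0,0]]
    - [-1,[0,0.05,0.016],[0,0,0]]
    - [-1,[0,0.065,0.016],[0,0,0]]
    - [-1,[0,0.08,0.016],[0,0,0]]
    - [-1,[0,0.1,0.016],[0,0,0]]
    - [-1,[0,0.12,0.016],[0,0,0]]
    - [-1,[0,0.14,0.016],[0,0,0]]
    - [-1,[0,0.16,0.016],[0,0,0]]
    - [-1,[0,0.18,0.016],[0,0,0]]
    - [-1,[0,0.2,0.016],[0,0,0]]

```text
time_s: 4.42
tool_pos: [541.0, -49.9, 15.0]
tcp_rot: [-3.141, 0.0, 1.864]
contact_force: [-0.7, -0.2, -1.0]
grip_width: -0.1
gripper_force: 0.2
```

```bash
python3 g.py 10 -7 16
python3 - <<'E'
from h import *
c=optics.camera("side")["pixels"][:,:,::-1][170:370,215:455];a=optics.camera("wrist")["pixels"][:,:,::-1]
c=cv2.resize(c,(576,480),interpolation=cv2.INTER_CUBIC)
cv2.imwrite("pics/c2.png",cv2.resize(np.hstack([c,a]),(800,316)))
E
```

```text
t 4.425 jig [-35.2  -6.8] z 15.0 rot [-3.141  0.     1.864] F [-0.7 -0.2 -1. ] w -0.11689413143106016 j [-0.07  0.77  0.19  1.93 -0.29  0.47  0.62]
shift [-0.001  0.151 -0.003] turn [-0.      0.     -0.0003]
```

View pics/c2.png

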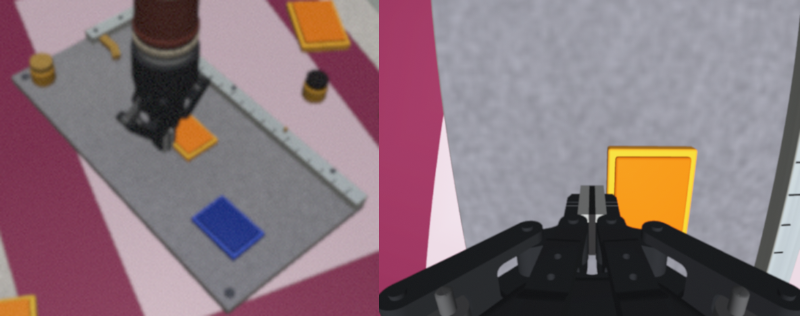

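Amber is straight and moving ahead of the finger. I'll carry on to TCP jig x of about 10.

>>> jog_arm:
  plan:
    - [-1,[0,0.02,0],[0,0,0]]
    - [-1,[0,0.04,0],[0,0,0]]
    - [-1,[0,0.06,0],[0,0,0]]
    - [-1,[0,0.08,0],[0,0,0]]
    - [-1,[0,0.1,0],[0,0,0]]
    - [-1,[0,0.115,0],[0,0,0]]
    - [-1,[0,0.13,0],[0,0,0]]
    - [-1,[0,0.14,0],[0,0,0]]
    - [-1,[0,0.15,0],[0,0,0]]

```text
time_s: 5.65
tool_pos: [583.7, -37.0, 15.0]
tcp_rot: [-3.141, -0.0, 1.864]
contact_force: [-0.6, 0.4, -0.2]
grip_width: -0.3
gripper_force: 0.3
```

>>> jog_arm:
  plan:
    - [-1,[0,0.005,0],[0,0,0]]
    - [-1,[0,0.01,0],[0,0,0]]
    - [-1,[0,0.015,0],[0,0,0]]
    - [-1,[0,0.02,0],[0,0,0]]
    - [-1,[0,0.02,0],[0,0,0]]

```text
time_s: 6.28
tool_pos: [589.7, -35.2, 15.0]
tcp_rot: [3.141, 0.0, 1.864]
contact_force: [0.5, -0.7, -0.1]
grip_width: -0.4
gripper_force: 0.0
```

```bash
python3 g.py 22 -7 16
python3 - <<'E'
from h import *
c=optics.camera("top")["pixels"][:,:,::-1][158:303,237:442];a=optics.camera("wrist")["pixels"][:,:,::-1]
c=cv2.resize(c,(676,480),interpolation=cv2.INTER_CUBIC)
cv2.imwrite("pics/c3.png",cv2.resize(np.hstack([c,a]),(800,292)))
E
```

```text
t 6.275 jig [15.7 -6.8] z 15.0 rot [3.141 0.    1.864] F [ 0.5 -0.7 -0.1] w -0.35884900443740947 j [-0.11  0.81  0.21  1.79 -0.29  0.56  0.58]
shift [-0.001  0.021 -0.003] turn [ 0.0001  0.     -0.0003]
```

View pics/c3.png

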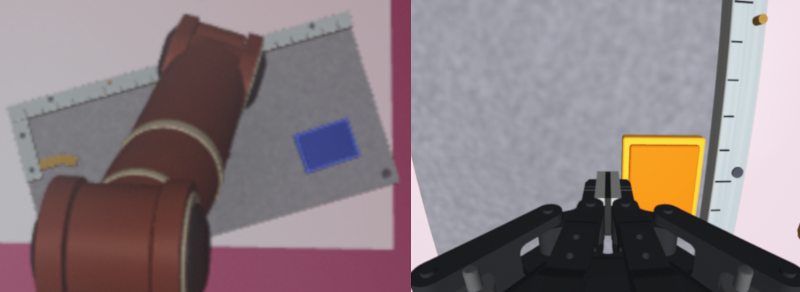

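The wrist view shows amber parallel to the rail, about 4–8 mm short of it. I'll move in with small steps until the force rises.

>>> jog_arm:
  plan:
    - [-1,[0,0.004,0],[0,0,0]]
    - [-1,[0,0.008,0],[0,0,0]]
    - [-1,[0,0.012,0],[0,0,0]]
    - [-1,[0,0.016,0],[0,0,0]]
    - [-1,[0,0.016,0],[0,0,0]]

```text
time_s: 7.0
tool_pos: [594.3, -33.8, 15.0]
tcp_rot: [3.141, 0.0, 1.864]
contact_force: [0.2, -1.2, -0.3]
grip_width: 0.1
gripper_force: 0.2
```

>>> jog_arm:
  plan:
    - [-1,[0,0.004,0],[0,0,0]]
    - [-1,[0,0.007,0],[0,0,0]]
    - [-1,[0,0.007,0],[0,0,0]]

```text
time_s: 7.38
tool_pos: [595.3, -33.6, 14.9]
tcp_rot: [-3.14, -0.0, 1.864]
contact_force: [-3.1, -0.6, 1.9]
grip_width: -0.0
gripper_force: 1.6
```

>>> jog_arm:
  plan:
    - [-1,[0,0.003,0],[0,0,0]]
    - [-1,[0,0.006,0],[0,0,0]]
    - [-1,[0,0.006,0],[0,0,0]]

```text
time_s: 7.75
tool_pos: [595.7, -33.7, 14.9]
tcp_rot: [-3.137, -0.001, 1.863]
contact_force: [-5.3, -3.3, 5.0]
grip_width: 0.1
gripper_force: 3.5
```

```bash
python3 g.py 55 -57 16
python3 - <<'E'
from h import *
a=optics.camera("wrist");print(a["tool_from_camera"].round(3))
cv2.imwrite("pics/c4.png",a["pixels"][140:,260:,::-1])
E
```

```text
t 7.75 jig [21.9 -7.2] z 14.9 rot [-3.137e+00 -1.000e-03  1.863e+00] F [-5.3 -3.3  5. ] w 0.05560487684050838 j [-0.11  0.82  0.21  1.77 -0.28  0.58  0.57]
shift [-0.166  0.111 -0.004] turn [-0.0014 -0.0002 -0.0006]
[[-0.0000e+00 -9.6200e-01 -2.7400e-01  6.9741e+01]
 [ 1.0000e+00 -0.0000e+00 -1.0000e-03  5.1300e-01]
 [ 0.0000e+00 -2.7400e-01  9.6200e-01 -1.4238e+02]
 [ 0.0000e+00  0.0000e+00  0.0000e+00  1.0000e+00]]
```

View pics/c4.png

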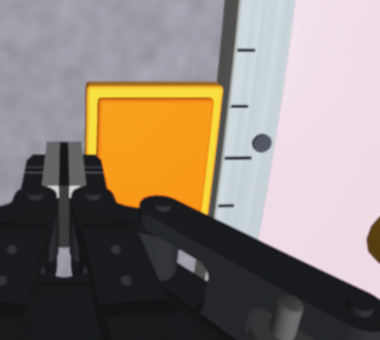

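Amber's long edge is now against the rail. I'll back off, go round to its trailing short edge and push along the rail.

>>> jog_arm:
  plan:
    - [-1,[0,-0.03,-0.003],[0,0,0]]
    - [-1,[0,-0.07,-0.003],[0,0,0]]
    - [-1,[-0.1,-0.07,-0.003],[0,0,0]]
    - [-1,[-0.22,-0.07,-0.003],[0,0,0]]
    - [-1,[-0.22,-0.07,-0.003],[0,0,0]]
    - [-1,[-0.22,0,-0.003],[0,0,0]]
    - [-1,[-0.22,0.07,-0.003],[0,0,0]]
    - [-1,[-0.22,0.1,-0.003],[0,0,0]]
    - [-1,[-0.22,0.1,-0.003],[0,0,0]]
    - [-1,[-0.22,0.1,-0.003],[0,0,0]]

```text
time_s: 9.05
tool_pos: [644.5, -87.5, 15.7]
tcp_rot: [-3.14, -0.0, 1.863]
contact_force: [-0.0, -0.5, -0.2]
grip_width: 0.1
gripper_force: 0.0
```

```bash
python3 g.py 55 100 16
python3 - <<'E'
from h import *
c=optics.camera("side")["pixels"][:,:,::-1][170:370,215:455];a=optics.camera("wrist")["pixels"][:,:,::-1]
c=cv2.resize(c,(576,480),interpolation=cv2.INTER_CUBIC)
cv2.imwrite("pics/c5.png",cv2.resize(np.hstack([c,a]),(800,316)))
E
```

```text
t 9.05 jig [ 52.9 -72.8] z 15.7 rot [-3.14  -0.     1.863] F [-0.  -0.5 -0.2] w 0.12511409434697573 j [-0.02  0.88  0.22  1.61 -0.26  0.69  0.62]
shift [ 0.576  0.006 -0.001] turn [-0.0005 -0.0001 -0.0004]
```

View pics/c5.png

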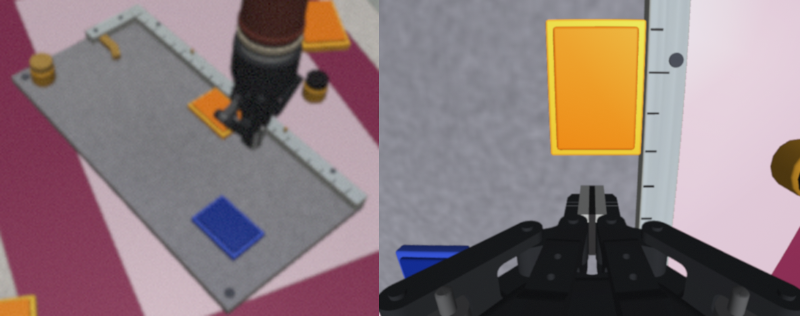

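Amber is flush with the rail and the finger is centred behind it. I'll slide it along.

>>> jog_arm:
  plan:
    - [-1,[0.02,0.008,0],[0,0,0]]
    - [-1,[0.035,0.008,0],[0,0,0]]
    - [-1,[0.05,0.008,0],[0,0,0]]
    - [-1,[0.065,0.008,0],[0,0,0]]
    - [-1,[0.08,0.009,0],[0,0,0]]
    - [-1,[0.1,0.009,0],[0,0,0]]
    - [-1,[0.12,0.01,0],[0,0,0]]
    - [-1,[0.14,0.01,0],[0,0,0]]
    - [-1,[0.16,0.01,0],[0,0,0]]
    - [-1,[0.18,0.011,0],[0,0,0]]
    - [-1,[0.2,0.011,0],[0,0,0]]
    - [-1,[0.22,0.011,0],[0,0,0]]

```text
time_s: 10.65
tool_pos: [629.5, -22.6, 15.9]
tcp_rot: [-3.142, -0.0, 1.864]
contact_force: [0.1, -1.1, -0.4]
grip_width: -0.5
gripper_force: 0.4
```

>>> jog_arm:
  plan:
    - [-1,[0.02,0.001,0],[0,0,0]]
    - [-1,[0.04,0.001,0],[0,0,0]]
    - [-1,[0.06,0.001,0],[0,0,0]]
    - [-1,[0.08,0.001,0],[0,0,0]]
    - [-1,[0.1,0.002,0],[0,0,0]]
    - [-1,[0.12,0.002,0],[0,0,0]]
    - [-1,[0.14,0.002,0],[0,0,0]]
    - [-1,[0.16,0.002,0],[0,0,0]]
    - [-1,[0.18,0.003,0],[0,0,0]]

```text
time_s: 11.78
tool_pos: [614.8, 29.2, 15.9]
tcp_rot: [-3.141, 0.0, 1.864]
contact_force: [-0.9, -0.7, 0.1]
grip_width: 0.3
gripper_force: 0.5
```

```bash
python3 g.py 55 119 16
python3 - <<'E'
from h import *
c=optics.camera("side")["pixels"][:,:,::-1][170:370,215:455];a=optics.camera("wrist")["pixels"][:,:,::-1]
c=cv2.resize(c,(576,480),interpolation=cv2.INTER_CUBIC)
cv2.imwrite("pics/c6.png",cv2.resize(np.hstack([c,a]),(800,316)))
E
```

```text
t 11.775 jig [58.3 47.5] z 15.9 rot [-3.141  0.     1.864] F [-0.9 -0.7  0.1] w 0.3267272264028228 j [-0.22  0.84  0.23  1.72 -0.3   0.62  0.47]
shift [ 0.238 -0.011 -0.   ] turn [-0.      0.     -0.0003]
```

View pics/c6.png

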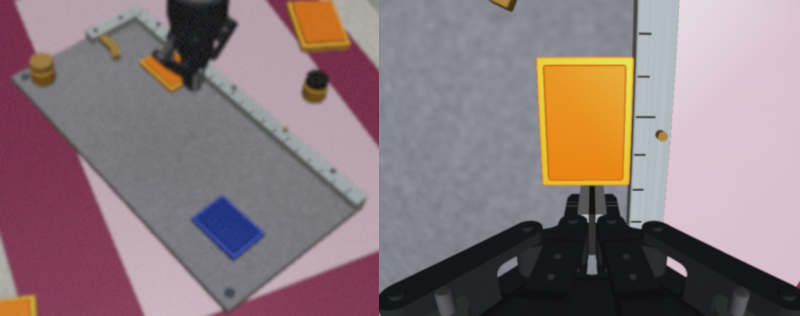

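Amber is still flush with the rail and heading into the pocket. I'll go on, slowing near the stop. The view budget is used up, so from here I'll measure by force and code.

>>> jog_arm:
  plan:
    - [-1,[0.02,0,0],[0,0,0]]
    - [-1,[0.04,0,0],[0,0,0]]
    - [-1,[0.06,0,0],[0,0,0]]
    - [-1,[0.08,0,0],[0,0,0]]
    - [-1,[0.1,0,0],[0,0,0]]
    - [-1,[0.12,0,0],[0,0,0]]
    - [-1,[0.14,0,0],[0,0,0]]
    - [-1,[0.16,0,0],[0,0,0]]
    - [-1,[0.175,0,0],[0,0,0]]
    - [-1,[0.19,0,0],[0,0,0]]
    - [-1,[0.2,0,0],[0,0,0]]

```text
time_s: 13.25
tool_pos: [597.5, 86.6, 15.9]
tcp_rot: [-3.141, -0.0, 1.864]
contact_force: [-0.2, -1.5, -0.4]
grip_width: -0.5
gripper_force: 0.4
```

>>> jog_arm:
  plan:
    - [-1,[0.005,0,0],[0,0,0]]
    - [-1,[0.01,0,0],[0,0,0]]
    - [-1,[0.015,0,0],[0,0,0]]
    - [-1,[0.015,0,0],[0,0,0]]

```text
time_s: 13.75
tool_pos: [596.2, 90.9, 15.9]
tcp_rot: [-3.141, -0.0, 1.864]
contact_force: [0.1, -0.6, 1.0]
grip_width: 0.3
gripper_force: 0.2
```

>>> jog_arm:
  plan:
    - [-1,[0.004,0,0],[0,0,0]]
    - [-1,[0.008,0,0],[0,0,0]]
    - [-1,[0.008,0,0],[0,0,0]]

```text
time_s: 14.12
tool_pos: [595.5, 93.2, 15.9]
tcp_rot: [-3.141, -0.0, 1.864]
contact_force: [-0.8, -0.4, 0.3]
grip_width: -0.1
gripper_force: 0.1
```

```bash
python3 g.py 55 119 16
```

```text
t 14.125 jig [ 58.4 114.4] z 15.9 rot [-3.141 -0.     1.864] F [-0.8 -0.4  0.3] w -0.07197602351901473 j [-0.34  0.83  0.24  1.76 -0.32  0.6   0.39]
shift [ 0.015 -0.011 -0.   ] turn [-0.0001 -0.0001 -0.0002]
```

>>> jog_arm:
  plan:
    - [-1,[0.004,0,0],[0,0,0]]
    - [-1,[0.008,0,0],[0,0,0]]
    - [-1,[0.008,0,0],[0,0,0]]

```text
time_s: 14.5
tool_pos: [594.8, 95.5, 15.9]
tcp_rot: [-3.141, -0.0, 1.864]
contact_force: [0.3, -0.2, -0.8]
grip_width: -0.3
gripper_force: 0.0
```

>>> jog_arm:
  plan:
    - [-1,[0.004,0,0],[0,0,0]]
    - [-1,[0.008,0,0],[0,0,0]]
    - [-1,[0.008,0,0],[0,0,0]]

```text
time_s: 14.88
tool_pos: [594.1, 97.8, 15.9]
tcp_rot: [-3.141, -0.0, 1.864]
contact_force: [-0.3, 0.1, -0.0]
grip_width: 0.0
gripper_force: 0.0
```

>>> jog_arm:
  plan:
    - [-1,[0.004,0,0],[0,0,0]]
    - [-1,[0.008,0,0],[0,0,0]]
    - [-1,[0.008,0,0],[0,0,0]]

```text
time_s: 15.25
tool_pos: [593.6, 98.6, 15.9]
tcp_rot: [-3.141, 0.001, 1.863]
contact_force: [0.7, -3.1, 0.4]
grip_width: 0.1
gripper_force: 1.4
```

>>> jog_arm:
  plan:
    - [-1,[0.004,0,0],[0,0,0]]
    - [-1,[0.008,0,0],[0,0,0]]
    - [-1,[0.008,0,0],[0,0,0]]

```text
time_s: 15.62
tool_pos: [593.6, 98.8, 16.1]
tcp_rot: [3.141, 0.004, 1.862]
contact_force: [1.2, -5.5, -0.3]
grip_width: -0.0
gripper_force: 3.2
```

```bash
python3 g.py 55 119 16
```

```text
t 15.625 jig [ 58.2 120.2] z 16.1 rot [3.141 0.004 1.862] F [ 1.2 -5.5 -0.3] w -0.033521830109807166 j [-0.35  0.83  0.24  1.76 -0.32  0.59  0.37]
shift [-0.004 -0.011  0.   ] turn [ 0.0001  0.0014 -0.001 ]
```

It's hard against the stop: the force rose and motion ceased at TCP jig y of about 120. I'll back off, rise, and measure amber by code.

>>> jog_arm:
  plan:
    - [-1,[-0.015,0,0],[0,0,0]]
    - [-1,[-0.05,0,0],[0,0,0]]
    - [-1,[-0.13,0,0],[0,0,0]]
    - [-1,[-0.2,0,-0.1],[0,0,0]]
    - [-1,[-0.3,0,-0.25],[0,0,0]]
    - [-1,[-0.4,-0.1,-0.4],[0,0,0]]
    - [-1,[-0.6,-0.1,-0.5],[0,0,0]]
    - [-1,[-0.8,-0.1,-0.5],[0,0,0]]
    - [-1,[-0.8,-0.1,-0.5],[0,0,0]]
    - [-1,[-0.8,-0.1,-0.5],[0,0,0]]

```text
time_s: 16.88
tool_pos: [633.2, -135.6, 165.4]
tcp_rot: [-3.141, -0.002, 1.864]
contact_force: [-0.7, 0.4, -0.7]
grip_width: 0.0
gripper_force: 0.0
```

```bash
python3 g.py
cat > v.py <<'E'
from h import *
J=np.array([572.7,-33.2]);th=.294
RJ=np.array([[np.cos(th),-np.sin(th)],[np.sin(th),np.cos(th)]])
for n in("top","side"):
    c=optics.camera(n);h=cv2.cvtColor(c["pixels"],cv2.COLOR_RGB2HSV)
    for nm,lo,hi,at in(("amber",(8,160,110),(32,255,255),(55,165)),("blue",(105,130,60),(130,255,255),(-53,-144))):
        m=cv2.inRange(h,lo,hi);g=np.zeros_like(m);q=w2px(c,np.r_[J+RJ@at,20])[0]
        cv2.circle(g,tuple(int(v) for v in q),28,255,-1);m&=g
        k,l,st,_=cv2.connectedComponentsWithStats(m);b=1+np.argmax(st[1:,4])
        ys,xs=np.where(l==b);w=px2w(c,np.c_[xs,ys],22)[:,:2];w=((w-J)@RJ).astype(np.float32)
        r=cv2.minAreaRect(w);print(n,nm,len(xs),"mean",w.mean(0).round(1),"rect",np.round(r[0],1),np.round(r[1],1),round(r[2],1))
E
python3 v.py
```

```text
t 16.875 jig [  28.2 -115.6] z 165.4 rot [-3.141e+00 -2.000e-03  1.864e+00] F [-0.7  0.4 -0.7] w 0.0345321124996133 j [ 0.02  0.69  0.29  1.52 -0.22  0.97  0.66]Traceback (most recent call last):
  File "v.py", line 9, in <module>
    k,l,st,_=cv2.connectedComponentsWithStats(m);b=1+np.argmax(st[1:,4])
                                                     ~~~~~~~~~^^^^^^^^^^
    return _wrapfunc(a, 'argmax', axis=axis, out=out, **kwds)
    return bound(*args, **kwds)
ValueError: attempt to get argmax of an empty sequence
```

```bash
sed -i 's/;b=1+np/\n        if k<2: print(n,nm,"none",q);continue\n        b=1+np/' v.py; python3 v.py
```

```text
top amber none [266.56785196 223.00349451]
top blue 87 mean [ -60.8 -168.8] rect [ -55.6 -165.8] [36.3 23.4] 1.0
side amber 492 mean [ 52.1 164.6] rect [ 51.4 164.8] [52.9 70.4] 0.3
side blue 910 mean [ -55.3 -145.6] rect [ -55.1 -144.9] [49.5 69. ] 2.0
```

>>> jog_arm:
  plan:
    - [-1,[0.85,0.09,0.2],[0,0,0]]
    - [-1,[0.85,0.09,0.2],[0,0,0]]
    - [-1,[0.85,0.09,0.2],[0,0,0]]
    - [-1,[0.85,0.09,0.2],[0,0,0]]
    - [-1,[0.85,0.09,0.2],[0,0,0]]
    - [-1,[0.85,0.09,0.2],[0,0,0]]
    - [-1,[0.85,0.09,0.2],[0,0,0]]

```text
time_s: 17.9
tool_pos: [586.3, 113.3, 106.5]
tcp_rot: [3.141, 0.002, 1.861]
contact_force: [0.4, -0.6, -0.0]
grip_width: 0.6
gripper_force: 0.0
```

```bash
python3 g.py
cat > w.py <<'E'
from h import *
from scipy.spatial.transform import Rotation as Ro
J=np.array([572.7,-33.2]);th=.294
RJ=np.array([[np.cos(th),-np.sin(th)],[np.sin(th),np.cos(th)]])
s=readout.read_state();c=optics.camera("wrist")
T=np.eye(4);T[:3,:3]=Ro.from_euler("xyz",s["tcp_rot"]).as_matrix();T[:3,3]=s["tool_pos"];c["pose"]=T@c["tool_from_camera"]
def grid(xs,ys,z):
    X,Y=np.meshgrid(xs,ys);w=np.c_[np.c_[X.ravel(),Y.ravel()]@RJ.T+J,np.full(X.size,z)]
    q=w2px(c,w).astype(np.float32).reshape(*X.shape,2);return cv2.remap(c["pixels"],q[...,0],q[...,1],cv2.INTER_LINEAR)
xs=np.arange(24,88,1.)
for lo,hi in((133,138),(185,190)):
    g=grid(xs,np.arange(lo,hi,.5),21).mean(0).astype(int);print("y",lo,[(int(x),*v.tolist()) for x,v in zip(xs,g) if x<36 or x>70])
ys=np.arange(122,214,1.);g=grid(np.arange(45,65,.5),ys,21).mean(1).astype(int);print("along y",[(int(y),*v.tolist()) for y,v in zip(ys,g) if y<138 or y>192])
E
python3 w.py
```

```text
t 17.9 jig [ 55.5 136.2] z 106.5 rot [3.141e+00 2.000e-03 1.861e+00] F [ 0.4 -0.6 -0. ] w 0.5688498616262276 j [-0.4   0.69  0.29  1.73 -0.26  0.76  0.3 ]
y 133 [(24, 133, 134, 143), (25, 132, 133, 142), (26, 132, 132, 141), (27, 133, 133, 142), (28, 134, 135, 144), (29, 133, 132, 141), (30, 176, 142, 99), (31, 222, 173, 52), (32, 228, 186, 49), (33, 224, 181, 47), (34, 216, 157, 38), (35, 222, 150, 33), (71, 223, 153, 35), (72, 223, 153, 36), (73, 222, 153, 35), (74, 221, 152, 36), (75, 221, 157, 38), (76, 221, 176, 48), (77, 227, 189, 52), (78, 227, 186, 51), (79, 205, 157, 48), (80, 117, 102, 76), (81, 143, 148, 147), (82, 172, 182, 185), (83, 177, 186, 191), (84, 177, 186, 191), (85, 177, 186, 192), (86, 176, 185, 190), (87, 174, 184, 189)]
y 185 [(24, 171, 135, 65), (25, 165, 129, 60), (26, 128, 98, 48), (27, 107, 98, 92), (28, 130, 130, 139), (29, 131, 128, 134), (30, 175, 141, 86), (31, 223, 187, 59), (32, 229, 204, 64), (33, 222, 189, 58), (34, 210, 136, 33), (35, 225, 140, 33), (71, 229, 156, 44), (72, 229, 156, 45), (73, 229, 156, 45), (74, 228, 154, 44), (75, 213, 137, 35)
[... 355 characters left out ...]
 137, 146), (127, 136, 136, 146), (128, 135, 135, 145), (129, 134, 134, 143), (130, 134, 134, 144), (131, 140, 134, 136), (132, 177, 145, 96), (133, 221, 177, 55), (134, 227, 185, 48), (135, 218, 151, 35), (136, 221, 127, 22), (137, 228, 131, 22), (193, 229, 154, 43), (194, 229, 154, 43), (195, 228, 154, 43), (196, 223, 140, 34), (197, 205, 141, 39), (198, 225, 205, 70), (199, 229, 214, 74), (200, 229, 202, 65), (201, 203, 161, 78), (202, 158, 161, 160), (203, 173, 182, 187), (204, 172, 181, 187), (205, 172, 181, 187), (206, 172, 182, 187), (207, 172, 181, 187), (208, 166, 175, 180), (209, 150, 158, 165), (210, 142, 150, 156), (211, 138, 145, 152), (212, 137, 144, 151), (213, 140, 148, 155)]
```

Amber spans jig x 30–79.6 at both ends, so it is square and against the rail. Its leading edge meets the stop with under 1 mm of gap, and blue hasn't moved. I'm handing in.

```bash
python3 -c "
from plant import ticket
print(ticket.close_job())"
```

```text
the job is handed in; nothing more can be done
None
```

The job is handed in, though no verdict came back: the amber blank measured home in the corner pocket, square and within about 1 mm of both the rail and the end stop, pushed flat with a fingertip throughout, and the blue blank measured unmoved.

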